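# Shift the circuit tiles to free the supply bay

## Task

In the two-by-two circuit tray, slide the lamp tile into the empty yellow bay, and then slide the battery tile into the bay the lamp has just left, so that the bay beside the red and black supply sockets becomes free. Each tile should end squarely in its bay; slide them along the tray floor without lifting them out, and leave the switch tile where it is.

Things in the scene. Friction and masses are not known exactly. Their poses are not given: they have to be found in the camera images.
- tray: Fixed grey tray, white rim; 172 mm square, inside 160, floor 4 mm thick, rim top 14 mm up. Origin: centre of underside; z up. Four undivided bays centred at x, y = +-40 mm: (+,+) yellow, empty at start; (-,-) battery tile, beside a white tab with red and black sockets (16 mm high) outside the -x rim; lamp and switch tiles in (-,+) and (+,-), either way round. A tile has 8 mm of play in a bay.
- lamp_tile: Black square tile, 72 x 72 x 16 mm, thin white line along its y; on its centre a white lamp holder to grip, 30 x 30 mm, 16 to 50 mm above the underside, with an amber glass bulb (18 mm wide, top at 67 mm). 0.14 kg. Origin: centre of the underside, 4 mm above the table on the tray floor; axes parallel to the tray's. Slides freely.
- battery_tile: Black square tile, 72 x 72 x 16 mm, thin white line along its y; on its centre a grey battery holder to grip, 30 mm in x, 56 mm in y, 16 to 36 mm above the underside, with a blue and copper cell fixed in it along y (26 mm wide, top at 49 mm). 0.18 kg. Origin: centre of the underside, 4 mm above the table on the tray floor; axes parallel to the tray's. Slides freely.
- switch_tile: Black square tile, 72 x 72 x 16 mm, thin white line along its y; on its centre a grey switch block, 30 x 30 mm, 16 to 42 mm above the underside, with a round red button (22 mm wide, top at 50 mm). 0.14 kg. Origin: centre of the underside, 4 mm above the table on the tray floor; axes parallel to the tray's. Slides freely.
Things that resemble listed ones, but are neither listed nor needed, are in the scene too. Leave any purple look-alike of the battery_tile alone.

How it is judged:
On the way, in this order (a step that is already met when the one before it is completed fails the run):
1. the lamp tile lies in the yellow bay (x of lamp_tile in the frame of tray above 0.028 m and y of lamp_tile in the frame of tray above 0.028 m and z of lamp_tile in the frame of tray below 0.008 m and angle between the x axis of lamp_tile and the x axis of tray, either way round below 0.2 rad), for 0.2 s.
2. the battery tile lies in the bay the lamp left (((x of battery_tile in the frame of tray below -0.028 m and y of battery_tile in the frame of tray above 0.028 m) or (x of battery_tile in the frame of tray above 0.028 m and y of battery_tile in the frame of tray below -0.028 m)) and z of battery_tile in the frame of tray below 0.008 m and angle between the x axis of battery_tile and the x axis of tray, either way round below 0.2 rad), for 0.2 s.
At the end, for the whole second after the job is handed in: Lamp tile in the yellow bay, battery tile in the bay the lamp left: each on the tray floor (within 4 mm), centre at least 28 mm from both centre lines of the tray, square within 0.2 rad, at rest (under 0.02 m/s); switch tile within 15 mm of its start (all of step 1 and all of step 2 and linear speed of each of lamp_tile, battery_tile below 0.02 m/s and distance of switch_tile from where it was at the start of the episode below 0.015 m); the robot touches nothing.
It fails at once if the switch tile is moved by more than 15 mm (distance of switch_tile from where it was at the start of the episode above 0.015 m).
It fails at once if the lamp tile is lifted more than 11 mm off the tray floor (z of lamp_tile in the frame of tray above 0.015 m).
It fails at once if the battery tile is lifted more than 11 mm off the tray floor (z of battery_tile in the frame of tray above 0.015 m).
It also fails if it takes over 40 s, if anything falls off the work surface, if the arm or the gripper's body presses on something with over 40 N, if the wrist force passes 120 N, or if a joint passes its speed limit or range.

## Robot

A 7-joint arm with a two-finger parallel gripper is mounted at the origin on the work surface. World frame = base frame: x ahead of the robot, y to its left, z up, the work surface at z = 0. Lengths are in m, angles in rad, forces in N, time in s.
With the tool pointing down it reaches from about 0.4 to 0.925 m from the base axis. Payload 5.6 kg.
Tool frame: the origin (TCP) lies midway between the tips of the shut fingers; the grasp point (between the pads) lies 19 mm behind it (env.grip_point_offset is the distance from the TCP to the grasp point, in m); z points along the fingers, y is the direction in which the jaws open and shut (so a half turn about z gives the same grasp; the last joint's range is limited). The gripper opens to 85 mm and grips with 20 to 120 N. Pads are 22 mm wide; open, the fingers measure 114 mm over their backs; the gripper's body (76 mm by 85 mm) begins 54 mm behind the grasp point. The pads swing forward as they close: fully open they stand 13 mm farther back than shut.
Start: joints at [-1.219, 0.468, -0.012, 1.603, 0.006, 1.071, -0.056], TCP at [0.25, 0.6, 0.231] pointing down, gripper open.
Joint ranges: [-2.53, 2.53], [-0.31, 2.02], [-1.57, 1.55], [0.28, 2.44], [-1.29, 4.43], [0.15, 1.84], [-2.92, 2.92]. Speed limits (rad/s): [2.57, 2.57, 3.14, 3.14, 3.14, 3.14, 3.14].

## Interface

Orientations are given as a unit quaternion [w, x, y, z].
In Python, from plant import get_obs, read_camera, finish_job, env gives the robot as it stands.
- The arm moves only by the tool jog_arm, never from a script. Its argument "increments" is a list of rows, each a list of 3 entries, a list of its own where there are three numbers: the shift along the tool's x, y, z in cm, then the turn about the tool's z in degrees, then the gripper command: -1 is fully open, 1 is shut, values between are in proportion. A call has 1 to 8 rows; each row is the pose to reach, as a shift and turn from the pose commanded when the call began, along the tool's axes at that moment; what a row does not reach only later rows make up. A row lasts 1/8 s, in which the tool goes at most 62.5 mm and 10.7 degrees, less where a joint would pass 70% of its speed; a pose out of reach is approached as far as the arm can. A call with a gripper value outside its range is refused whole. The fingers move at their own pace and stop on an object; "newtons" is the grip in N (left out, the last holds). Time passes only in rows, so rows that repeat a pose let the fingers close. It gives the time, the measured TCP pose, the force and the opening at its end, in the units of the state.
- get_obs(): the state, without advancing time (a new reading comes with each control period).
- read_camera(name): name is "side" or "top" or "wrist"; returns a dict with "frame" (480x640x3 uint8, red, green, blue), "depth" (480x640 float32, m along the optical axis (not along the pixel's ray), 0 where there is no reading), "camera_matrix" (3x3 intrinsics, pixels), "position" and "rotation" of the camera in the world. Camera axes: x right, y up, looking along -z (the intrinsics and any distortion apply to the point x, -y, -z); pixel columns grow to the right and rows downward; lengths in m; the calibration is good to about 2 mm. A picture is of the moment at which its call begins.
- finish_job(): hands the job in, once; it reports no verdict.
The state is a dict: "t": time; "qpos": joint angles; "joint_vel": joint speeds; "tau": joint torques, N m; "position": TCP position; "tcp_rot": TCP orientation; "force": force on the tool from outside, world axes, zero at the start; "wrist_torque": the same for the moment, N m; "gripper_width": finger opening in m.
Only numpy, scipy, OpenCV 4.12 (cv2) and the standard library are available. Lean on these libraries where they do the work, as an engineer would, in place of code of your own. Each camera call takes 0.05 s, during which the arm holds its last target. There are 200 camera calls.

## Working session

There is one attempt and no reset: what is moved stays moved. The work goes in short steps, Python scripts to look and compute and a tool call to move; the robot and the scene stay as the last step left them, time stands still between calls to the robot, and variables do not carry over. Pictures are saved under pics/ and viewed, about 8 in all and at most 12, crops included, and the job is handed in when it is done.

Besides the shell and the picture viewer there is one more tool, called as name(argument=value, ...) on one line, values as JSON. jog_arm: Moves the arm, as the interface text tells. Its arguments: {"type":"object","properties":{"increments":{"type":"array","items":{"type":"array"}},"newtons":{"type":"number"}},"required":["increments"]}

```bash
mkdir -p pics; ls; cat > h.py <<'E'
import numpy as np, cv2, pickle
from plant import get_obs, read_camera, finish_job, env
def grab(n, tag):
    c=read_camera(n); pickle.dump(c,open(f'pics/{tag}.pkl','wb'))
    cv2.imwrite(f'pics/{tag}.png',c['frame'][:,:,::-1]); return c
def load(tag): return pickle.load(open(f'pics/{tag}.pkl','rb'))
def ray(c,u,v):
    K=c['camera_matrix']; d=np.linalg.inv(K)@[u,v,1.]; return np.array(c['rotation'])@[d[0],-d[1],-d[2]]
def plane(c,u,v,z):
    d=ray(c,u,v); p=np.array(c['position']); return p+d*(z-p[2])/d[2]
def dep(c,u,v):
    return np.array(c['position'])+ray(c,u,v)*c['depth'][int(v),int(u)]
E
python3 - <<'E'
from h import *
a=grab('top','t0'); b=grab('side','s0')
for c in(a,b): print(c['position'],c['rotation'],c['camera_matrix'],[k for k in c])
print(get_obs()); print(env.grip_point_offset)
E
```

```text
pics
[0.47799429 0.04296731 0.91444563] [ 0.71121298  0.0154564  -0.03820654 -0.70176739] [[605.21051347   0.         323.64808936]
 [  0.         605.21051347 232.1288682 ]
 [  0.           0.           1.        ]] ['frame', 'depth', 'camera_matrix', 'position', 'rotation']
[0.34832752 0.45253549 0.611628  ] [-0.18048502 -0.06253707  0.32800046  0.92516483] [[528.26408751   0.         318.17783336]
 [  0.         528.26408751 240.06324146]
 [  0.           0.           1.        ]] ['frame', 'depth', 'camera_matrix', 'position', 'rotation']
{'t': 0.1, 'qpos': array([-1.21898264,  0.46832155, -0.01160791,  1.60353459,  0.00602333,
        1.07139679, -0.05628906]), 'joint_vel': array([-5.13628836e-04, -1.78414169e-03, -1.19985782e-03, -2.65810704e-03,
       -2.07279228e-05, -8.82313941e-04,  7.65432731e-04]), 'tau': array([ 1.20521257e-03, -5.33518302e+01,  2.15510675e-02, -2.51963156e+01,
        1.14929391e-02,  4.31119217e-03, -1.68362118e-05]), 'position': array([0.2498836 , 0.59950245, 0.23041127]), 'tcp_rot': array([-9.28466534e-05,  1.96145653e-01,  9.80574434e-01, -8.07781177e-04]), 'force': array([-0.15824127, -0.44353221, -0.54477546]), 'wrist_torque': array([-0.01773068,  0.04552886,  0.00353231]), 'gripper_width': 0.08549642059521291}
0.0187
```

View pics/t0.png

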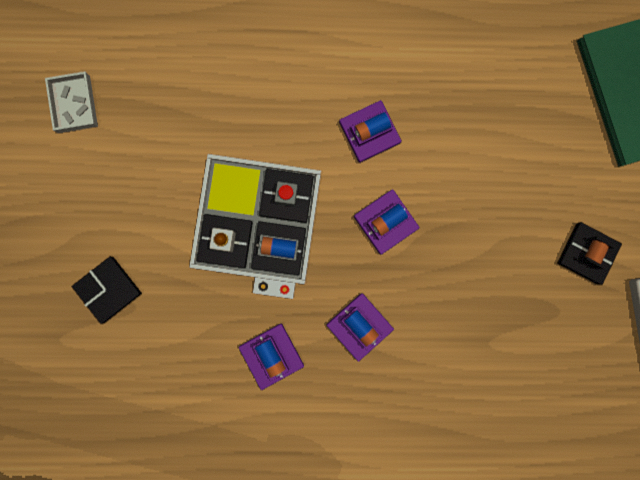

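View pics/s0.png

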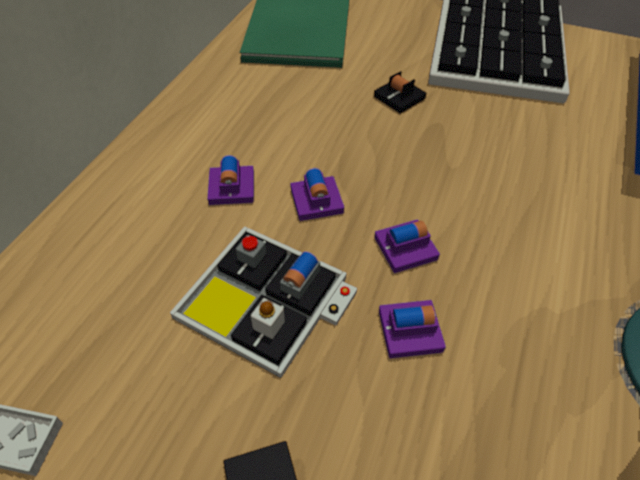

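The top view shows the tray at (190–320, 155–283): lamp (222,239), battery (278,247) beside the tab (274,288), switch (286,192) and yellow bay (234,190). The side view agrees: lamp (267,315), battery (300,273), switch (250,248). Four purple battery look-alikes lie outside the tray, along with a plain black tile (107,290) and a copper-coil tile (590,253). The battery tile is the black one inside the tray next to the tab.

```bash
cat >> h.py <<'E'
from scipy.spatial.transform import Rotation as R
def q2R(c):
    w,x,y,z=c['rotation']; return R.from_quat([x,y,z,w]).as_matrix()
def ray(c,u,v):
    d=np.linalg.inv(c['camera_matrix'])@[u,v,1.]; return q2R(c)@[d[0],-d[1],-d[2]]
def tri(a,pa,b,pb):
    A,B=np.array(a['position']),np.array(b['position']); d,e=ray(a,*pa),ray(b,*pb)
    s=np.linalg.lstsq(np.c_[d,-e],B-A,rcond=None)[0]; P,Q=A+s[0]*d,B+s[1]*e
    return (P+Q)/2,np.linalg.norm(P-Q)
def blob(c,lo,hi,box):
    x0,y0,x1,y1=box; h=cv2.cvtColor(c['frame'],cv2.COLOR_RGB2HSV)[y0:y1,x0:x1]
    m=cv2.inRange(h,np.array(lo),np.array(hi)); k=max(cv2.findContours(m,0,2)[0],key=cv2.contourArea)
    M=cv2.moments(k); return np.array([M['m10']/M['m00']+x0,M['m01']/M['m00']+y0]),k+[x0,y0]
E
python3 - <<'E'
from h import *
a,b=load('t0'),load('s0')
Y=((22,120,80),(35,255,255)); 
ya,ka=blob(a,*Y,(190,150,325,285)); yb,kb=blob(b,*Y,(170,225,360,375))
print('yellow',ya,yb,tri(a,ya,b,yb))
def quad(c,k):
    return np.array([plane(c,*p,.004)[:2] for p in cv2.boxPoints(cv2.minAreaRect(k))])
for c,k in((a,ka),(b,kb)):
    pts=np.array([plane(c,*p,.004)[:2] for p in k[:,0]],np.float32); print(cv2.minAreaRect(pts))
W=((0,0,130),(179,60,255))
la,_=blob(a,*W,(207,225,236,253)); lb,_=blob(b,(5,130,60),(20,255,255),(255,298,280,322)); lba,_=blob(a,(5,130,50),(20,255,255),(207,225,236,253))
print('lamp',la,lba,lb,tri(a,lba,b,lb),plane(a,*la,.054))
B=((100,120,60),(125,255,255)); C=((3,110,80),(18,255,255))
for n in (B,C):
    p,_=blob(a,*n,(252,228,304,265)); q,_=blob(b,*n,(278,248,325,302)); print('bat',p,q,tri(a,p,b,q))
p,_=blob(a,(0,180,100),(4,255,255),(270,178,300,205));q,_=blob(b,(0,180,100),(4,255,255),(235,230,262,255));print('sw',tri(a,p,b,q))
# tray outer
hsv=cv2.cvtColor(a['frame'],cv2.COLOR_RGB2HSV); m=cv2.inRange(hsv,np.array((0,0,110)),np.array((179,50,255))); m[285:]=0;m[:150]=0;m[:,:185]=0;m[:,325:]=0
k=np.vstack(cv2.findContours(m,0,2)[0]); h=cv2.convexHull(k); pts=np.array([plane(a,*p[0],.014)[:2] for p in h],np.float32); print('tray',cv2.minAreaRect(pts))
g=a['frame'][150:300,185:335]; cv2.imwrite('pics/crop0.png',cv2.resize(g[:,:,::-1],None,fx=4,fy=4,interpolation=2))
E
```

```text
yellow [233.38875483 188.95728764] [219.4745499  305.83174039] (array([0.61102669, 0.1512818 , 0.00468092]), np.float64(0.0005999193313885585))
((0.6109209060668945, 0.1511484533548355), (0.07020831853151321, 0.07054847478866577), 82.5269546508789)
((0.612215518951416, 0.1498279869556427), (0.06977681070566177, 0.0704960972070694), 82.4090576171875)
lamp [220.81088083 239.15544041] [220.62721088 239.07482993] [266.46994536 309.09726776] (array([0.53181623, 0.16106509, 0.05963808]), np.float64(0.0011428814902205281)) [0.53152699 0.16135785 0.054     ]
bat [283.00788132 247.80482151] [304.5721177  263.36710082] (array([0.52019267, 0.07312869, 0.04894167]), np.float64(0.0011160105739150181))
bat [265.91817088 245.27196149] [294.64242424 276.73434343] (array([0.52364621, 0.09762199, 0.04868145]), np.float64(0.0007900230473370217))
sw (array([0.60103347, 0.071292  , 0.05384155]), np.float64(0.0006773592666809512))
tray ((0.5606456995010376, 0.11715838313102722), (0.17167720198631287, 0.1828673928976059), 82.51168060302734)
```

View pics/crop0.png

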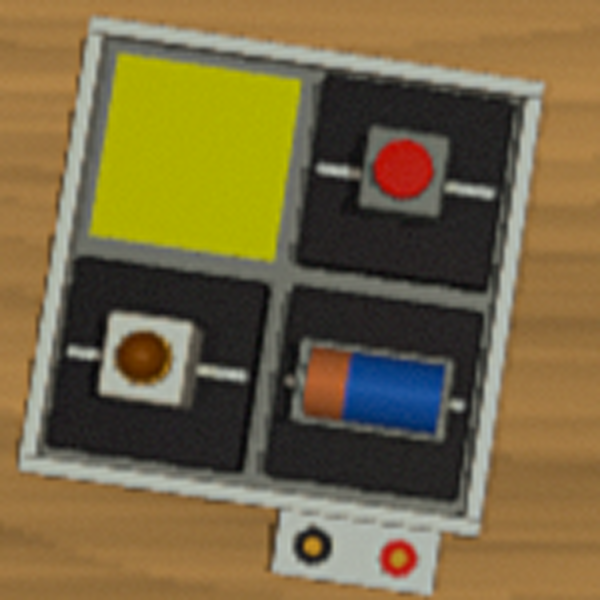

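The crop confirms the layout: the grey-held black battery tile is beside the red and black sockets, and the lamp is below the yellow bay. The tray yaw is −7.5° and its centre is about (0.566, 0.117). I'll go above the lamp with the jaws along tray x, which keeps the fingers clear of the neighbouring tiles.

jog_arm(increments=[[[-4.3, -3, 0], 9.4, -0.2], [[-8.6, -5.9, 0], 18.8, -0.2], [[-12.9, -8.9, 0], 28.1, -0.2], [[-17.1, -11.8, 0], 37.5, -0.2], [[-21.4, -14.8, 0], 46.9, -0.2], [[-25.7, -17.8, 0], 56.3, -0.2], [[-30, -20.7, 0], 65.6, -0.2], [[-34.3, -23.7, 0], 75, -0.2]], newtons=40)

```text
t: 1.1
position: [0.476, 0.2478, 0.2312]
tcp_rot: [-0.0, 0.754, 0.657, 0.0]
force: [-0.0, 0.2, 0.3]
gripper_width: 0.0513
```

jog_arm(increments=[[[-4, 3.4, 1.5], 0, -0.2], [[-8, 6.7, 3], 0, -0.2], [[-8, 6.7, 3], 0, -0.2]])

```text
t: 1.48
position: [0.5323, 0.1559, 0.2001]
tcp_rot: [0.001, 0.755, 0.656, -0.002]
force: [-0.1, 1.0, 0.6]
gripper_width: 0.0511
```

```bash
python3 - <<'E'
from h import *
c=grab('wrist','w0'); o=get_obs(); print(o['position'],o['tcp_rot'],c['position'],c['rotation'])
E
```

```text
[0.53141954 0.15893345 0.2004787 ] [ 1.43128871e-05  7.53950621e-01  6.56930380e-01 -9.67762329e-04] [0.54290857 0.23656603 0.3410886 ] [ 0.98433933 -0.16186593  0.01143876 -0.06888145]
```

View pics/w0.png

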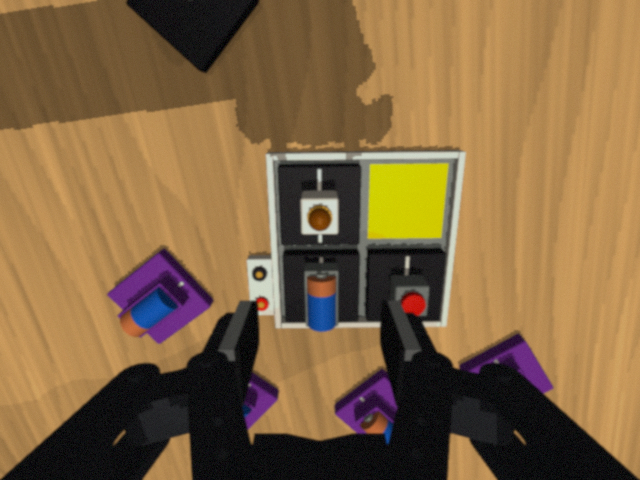

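The wrist view shows the lamp (320,215), battery (321,300), switch (413,300) and yellow bay (408,201). The tray is square to the tool. Next I'll measure the lamp and battery across the wrist and top views.

```bash
python3 - <<'E'
from h import *
a,w=load('t0'),load('w0'); o=get_obs(); print(o['position'])
am=((5,130,50),(20,255,255)); 
p,_=blob(a,*am,(207,225,236,253)); q,_=blob(w,*am,(302,200,338,234)); print('bulb',q,tri(a,p,w,q))
h,k=blob(w,(0,0,150),(179,60,255),(298,188,342,238)); x,y,ww,hh=cv2.boundingRect(k); print('holder box',x,y,ww,hh)
pts=[]
for n in (((100,120,60),(125,255,255)),((3,110,80),(18,255,255))):
    p,_=blob(a,*n,(252,228,304,265)); q,_=blob(w,*n,(300,270,342,335)); print('bat',q,tri(a,p,w,q)); 
# holder top faces, dims via depth
for u,v in((307,200),(332,200),(320,300)): print(dep(w,u,v))
T=np.array([.5661,.1168]); Rm=np.array([[.9914,-.1305],[.1305,.9914]])
p=plane(w,*blob(w,(22,120,80),(35,255,255),(360,150,460,250))[0],.004); print('yellow',p)
# holder side depth mask: points with z in 35..45mm and bulb/cell region
D=w['depth']; vv,uu=np.mgrid[150:340:1,265:470:1]
P=np.array([dep(w,u,v) for u,v in zip(uu.ravel(),vv.ravel())]); L=(P[:,:2]-T)@Rm
for name,sx,sy,z0,z1 in(('lamp',-1,1,.049,.058),('bat',-1,-1,.034,.058)):
    m=(L[:,0]*sx>.005)&(L[:,1]*sy>.005)&(abs(L).max(1)<.078)&(P[:,2]>z0)&(P[:,2]<z1)
    l=L[m]; print(name,m.sum(),np.percentile(l,[2,50,98],axis=0).round(4).tolist(), 'ztop',np.percentile(P[m][:,2],95))
E
```

```text
[0.53141954 0.15893345 0.2004787 ]
bulb [319.15988492 217.23592273] (array([0.53175721, 0.16096661, 0.05807665]), np.float64(0.0007687219550510943))
holder box 301 199 37 39
bat [321.15132798 312.76261067] (array([0.5210826 , 0.07316852, 0.05061655]), np.float64(0.000911181786971446))
bat [321.21811224 287.15391156] (array([0.52444908, 0.09754104, 0.05042315]), np.float64(0.0010710171533099327))
[0.52437354 0.17437223 0.05171204]
[0.54383057 0.17198776 0.05328296]
[0.52227032 0.08564092 0.05080818]
yellow [0.61151095 0.15123372 0.004     ]
lamp 955 [[-0.0433, 0.0319], [-0.0258, 0.0521], [-0.0119, 0.0636]] ztop 0.056523343833178134
bat 1905 [[-0.0643, -0.0547], [-0.0462, -0.027], [-0.0294, -0.0056]] ztop 0.05201524583675432
```

jog_arm(increments=[[[0, 0, 4], 0, -0.2], [[0, 0, 8], 0, -0.2], [[0, 0, 12], 0, -0.2], [[0, 0, 15], 0, -0.2], [[0, 0, 17], 0, -0.2], [[0, 0, 17.6], 0, -0.2], [[0, 0, 17.6], 0, -0.2]])

```text
t: 2.4
position: [0.5316, 0.1616, 0.0257]
tcp_rot: [0.0, 0.752, 0.659, 0.0]
force: [-0.1, 0.1, 0.2]
gripper_width: 0.0509
```

jog_arm(increments=[[[0, 0, 0.1], 0, 1], [[0, 0, 0.1], 0, 1], [[0, 0, 0.1], 0, 1], [[0, 0, 0.1], 0, 1]], newtons=40)

```text
t: 2.9
position: [0.5323, 0.1615, 0.0255]
tcp_rot: [0.0, 0.753, 0.658, 0.001]
force: [-0.8, 0.1, 6.6]
gripper_width: 0.0292
```

jog_arm(increments=[[[0, 0.3, -0.1], 0, 1], [[0, 1.5, -0.1], 0, 1], [[0, 3, -0.1], 0, 1], [[0, 4.5, -0.1], 0, 1], [[0, 6, -0.1], 0, 1], [[0, 7.3, -0.1], 0, 1], [[0, 7.9, -0.1], 0, 1], [[0, 7.9, -0.1], 0, 1]])

```text
t: 3.9
position: [0.6103, 0.1503, 0.0255]
tcp_rot: [0.0, 0.753, 0.658, 0.0]
force: [-2.3, -0.6, 3.2]
gripper_width: 0.0294
```

jog_arm(increments=[[[0, 0, 0], 0, 1], [[0, 0, 0], 0, 1]])

```text
t: 4.15
position: [0.6103, 0.1504, 0.0255]
tcp_rot: [0.001, 0.753, 0.658, 0.001]
force: [1.3, -0.0, 3.0]
gripper_width: 0.0293
```

jog_arm(increments=[[[0, 0, 0], 0, -0.2], [[0, 0, 0], 0, -0.2], [[0, 0, 0], 0, -0.2], [[0, 0, -3], 0, -0.2], [[0, 0, -8], 0, -0.2], [[0, 0, -13], 0, -0.2], [[-4, -4, -16], 0, -0.2], [[-7.9, -7.9, -17], 0, -0.2]])

```text
t: 5.15
position: [0.5208, 0.0822, 0.1971]
tcp_rot: [0.001, 0.752, 0.659, 0.002]
force: [0.1, -0.7, 0.7]
gripper_width: 0.0512
```

jog_arm(increments=[[[0, 0, 0], 0, -0.2], [[0, 0, 0], 0, -0.2]])

```text
t: 5.4
position: [0.5213, 0.0834, 0.1957]
tcp_rot: [0.0, 0.752, 0.659, 0.001]
force: [-0.2, 0.5, -0.2]
gripper_width: 0.0511
```

```bash
python3 - <<'E'
from h import *
c=grab('wrist','w1'); t=grab('top','t1'); print(get_obs()['position'])
Rm=np.array([[.9914,.1305],[-.1305,.9914]]);T=np.array([.5661,.1168])
cv2.imwrite('pics/v1.png',np.hstack([cv2.resize(t['frame'][140:310,180:340],(480,510)),c['frame'][:,200:500][:,:].copy() if 0 else cv2.resize(c['frame'][0:400,200:500],(310,510))])[:,:,::-1])
E
```

```text
[0.52156191 0.08375579 0.19506064]
```

View pics/v1.png

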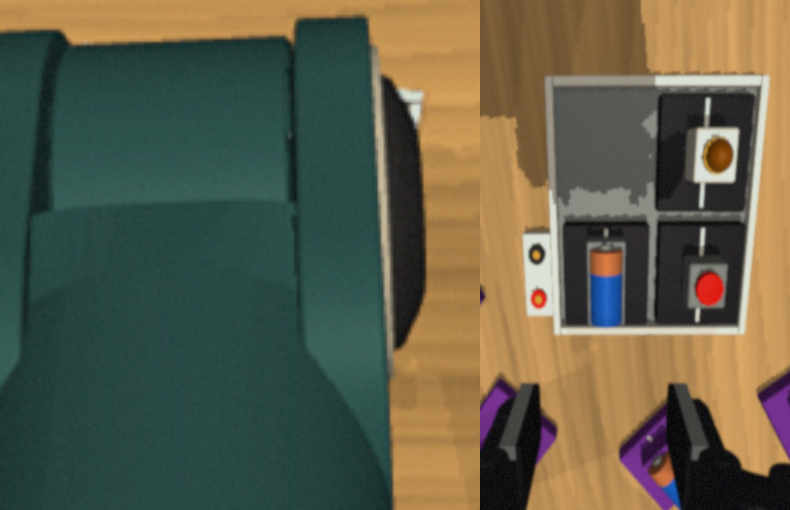

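The lamp now fills the yellow bay squarely (right panel, 718,155). The battery (605,285) and switch (708,285) are unchanged, and the arm blocks the top view. Going down on the battery.

jog_arm(increments=[[[0, 0, 4], 0, -0.2], [[0, 0, 8], 0, -0.2], [[0, 0, 12], 0, -0.2], [[0, 0, 15], 0, -0.2], [[0, 0, 16.6], 0, -0.2], [[0, 0, 17.1], 0, -0.2], [[0, 0, 17.1], 0, -0.2]])

```text
t: 6.38
position: [0.5214, 0.083, 0.0246]
tcp_rot: [0.0, 0.753, 0.659, 0.0]
force: [-0.2, 0.3, 0.1]
gripper_width: 0.0512
```

jog_arm(increments=[[[0, 0, 0], 0, 1], [[0, 0, 0], 0, 1], [[0, 0, 0], 0, 1], [[0, 0, 0], 0, 1]], newtons=40)

```text
t: 6.88
position: [0.5221, 0.083, 0.0256]
tcp_rot: [0.001, 0.753, 0.658, 0.001]
force: [-0.4, -0.3, 5.6]
gripper_width: 0.0294
```

jog_arm(increments=[[[0.3, 0, -0.1], 0, 1], [[1.5, 0, -0.1], 0, 1], [[3, 0, -0.1], 0, 1], [[4.5, 0, -0.1], 0, 1], [[6, 0, -0.1], 0, 1], [[7.3, 0, -0.1], 0, 1], [[7.9, 0, -0.1], 0, 1], [[7.9, 0, -0.1], 0, 1]])

```text
t: 7.88
position: [0.5317, 0.1627, 0.0257]
tcp_rot: [0.0, 0.752, 0.659, 0.001]
force: [0.3, -0.6, 5.7]
gripper_width: 0.029
```

jog_arm(increments=[[[0, 0, 0], 0, 1], [[0, 0, 0], 0, 1], [[0, 0, 0], 0, -0.2], [[0, 0, 0], 0, -0.2], [[0, 0, 0], 0, -0.2], [[0, 0, -4], 0, -0.2], [[0, 0, -9], 0, -0.2], [[0, 0, -14], 0, -0.2]])

```text
t: 8.88
position: [0.5308, 0.1608, 0.1664]
tcp_rot: [-0.0, 0.753, 0.658, -0.001]
force: [0.4, 0.7, 0.2]
gripper_width: 0.0511
```

jog_arm(increments=[[[5, 0, -3], 0, -0.2], [[10, 0, -3], 0, -0.2], [[15, 0, -3], 0, -0.2], [[20, 0, -3], 0, -0.2], [[25, 0, -3], 0, -0.2], [[28, 0, -3], 0, -0.2], [[28, 0, -3], 0, -0.2], [[28, 0, -3], 0, -0.2]])

```text
t: 9.88
position: [0.5686, 0.4371, 0.1948]
tcp_rot: [0.0, 0.753, 0.658, -0.001]
force: [-0.6, -1.3, 0.1]
gripper_width: 0.0513
```

```bash
python3 - <<'E'
from h import *
t=grab('top','t2'); s=grab('side','s2')
cv2.imwrite('pics/v2.png',np.hstack([cv2.resize(t['frame'][140:310,180:340],(390,414)),cv2.resize(s['frame'][215:385,160:370],(400,414))])[:,:,::-1])
Rm=np.array([[.9914,.1305],[-.1305,.9914]]);T=np.array([.5661,.1168])
for n,lo,hi,box,z in(('blue',(100,120,60),(125,255,255),(195,150,325,280),.05),('copper',(3,110,80),(18,255,255),(200,225,255,262),.05),('bulb',(5,130,50),(20,255,255),(215,170,255,210),.058),('red',(0,180,100),(4,255,255),(270,178,300,205),.054)):
    p=plane(t,*blob(t,lo,hi,box)[0],z); print(n,(p[:2]-T)@Rm)
E
```

```text
blue [-0.04180079  0.03094756]
copper [-0.04190175  0.05595968]
bulb [0.03775428 0.03867755]
red [ 0.0402934  -0.04079774]
```

View pics/v2.png

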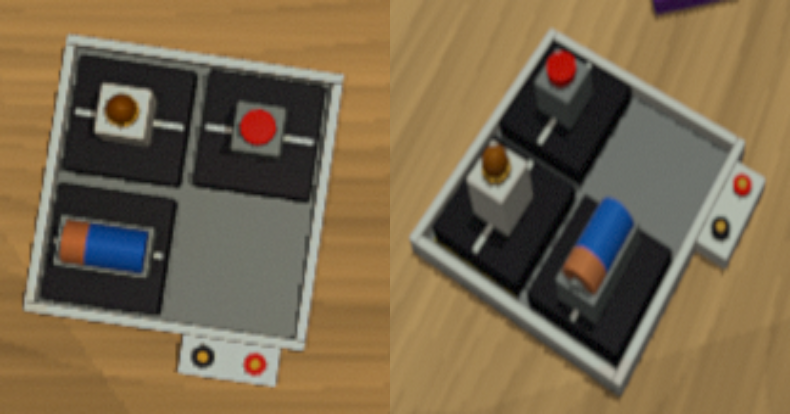

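Both views show the lamp in the yellow bay (122,115 in the left panel) and the battery in the bay the lamp left (105,247). The bay beside the sockets is free, the switch hasn't moved, and the arm is clear.

```bash
python3 -c "
from plant import finish_job; print(finish_job())"
```

```text
the job is handed in; nothing more can be done
None
```

I slid the lamp tile along the tray floor into the yellow bay, then slid the battery tile into the bay the lamp had left. The bay beside the sockets is now free, and I handed the job in at about 10 s on the robot's clock.

The last checks, from the top and side cameras in tray coordinates (target ±40 mm, limit 28 mm):

| Item | Position (x, y) | Result |
|---|---|---|
| Lamp tile | (38, 39) mm | in the yellow bay, looks square |
| Battery tile | (−42, about 41) mm | in the lamp's old bay, looks square |
| Switch tile | (40, −41) mm | unmoved, within about 1 mm of its start |

- **Arm:** it was clear of everything when I handed in, and the forces I read stayed under 7 N.
- **Battery y:** this figure is estimated from the blue and copper parts of the cell.
- **Failed or disagreed:** one depth-based cross-check used a wrong yaw sign, so I ignored it. One mid-way top picture was blocked by the arm, so I used the wrist view instead.

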